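# Clear the nest and hold the housing home against the spring plunger

## Robot

A 7-joint arm with a two-finger parallel gripper is mounted at the origin on the work surface. World frame = base frame: x ahead of the robot, y to its left, z up, the work surface at z = 0. Lengths are in m, angles in rad, forces in N, time in s.
With the tool pointing down it reaches from about 0.425 to 0.925 m from the base axis. Payload 6.8 kg.
Tool frame: the origin (TCP) lies midway between the tips of the shut fingers; the grasp point (between the pads) lies 19 mm behind it; z points along the fingers, y is the line along which they close (so a half turn about z gives the same grasp; the last joint's range is limited). The gripper opens to 88 mm and grips with 3 to 60 N. Pads are 20 mm wide; open, the fingers measure 115 mm over their backs; the gripper's body (75 mm by 178 mm) begins 61 mm behind the grasp point.
Start: joints at [-1.228, 0.477, 0.022, 1.555, -0.011, 1.109, -0.083], TCP at [0.294, 0.608, 0.223] pointing down, gripper open.
Joint ranges: [-2.96, 2.96], [-0.34, 2.1], [-1.41, 1.46], [0.24, 2.44], [-1.37, 4.51], [0.17, 1.92], [-2.96, 2.96]. Speed limits (rad/s): [2.39, 2.39, 3.14, 3.14, 3.14, 3.14, 3.14].

## Interface

Orientations are given as [roll, pitch, yaw] about the fixed x, y, z axes, in that order (R = Rz(yaw) Ry(pitch) Rx(roll)).
In Python, from station import arm gives the robot as it stands.
- The arm moves only by the shell command python3 -m handwheel 'ROWS' [OPENING] [FORCE]. ROWS is JSON, one flat list of numbers, 4 for each row, row after row: the shift along the tool's x, y, z in cm, then the turn about the tool's z in rad. In form: [tx, ty, tz, turn, tx, ty, tz, turn, ...]. A call has 1 to 20 rows; each row shifts and turns the commanded pose from where the row before left it, along the tool's axes as they then stand; what a row does not reach is not made up. A row lasts 1/10 s, in which the tool goes at most 50 mm and 8.59 degrees, less where a joint would pass 70% of its speed; a pose out of reach is approached as far as the arm can. A call with a gripper value outside its range is refused whole. OPENING is the opening, from 0 (shut) to 1 (fully open), set as the call begins (- or left out, the last holds). The fingers move at their own pace and stop on an object; FORCE is the grip in N (left out, the last holds). Time passes only in rows, so rows that do not move let the fingers close. It gives the time, the measured TCP pose, the force, the opening and the grip force at its end, in the units of the state.
- arm.observe(): the state, without advancing time (a new reading comes with each control period).
- arm.capture(name): name is "scene" or "side" or "wrist"; returns the picture (480x640x3 uint8, red, green, blue); there is no depth.
- arm.camera_params(name): a dict with "camera_matrix" (3x3 intrinsics, pixels), "k1" (the pictures are not rectified: a ray, as slopes to the right and down, at radius r is drawn at 1 + k1 r^2 times it, then the intrinsics apply), "extrinsics" (4x4, takes a point from camera to world coordinates). Camera axes: x right, y up, looking along -z (the intrinsics and any distortion apply to the point x, -y, -z); pixel columns grow to the right and rows downward; lengths in m; the calibration is good to about 2 mm. A picture is of the moment at which its call begins: read the wrist's pose just before it. camera_params takes no time and is no camera call; for the wrist camera it gives the pose at the moment of the call.
- arm.close_job(): hands the job in; it is judged then, once.
The state is a dict: "time_s": time; "joints": joint angles; "dq": joint speeds; "joint_efforts": joint torques, N m; "eef_pos": TCP position; "tool_rot": TCP orientation; "wrist_force": force on the tool from outside, world axes, zero at the start; "moment": the same for the moment, N m; "finger_gap": finger opening in m; "gripper_force": force on a finger pad.
Only numpy, scipy, OpenCV 4.12 (cv2) and the standard library are available. Lean on these libraries where they do the work, as an engineer would, in place of code of your own. Each camera call takes 0.05 s, during which the arm holds its last target. There are 200 camera calls.

## Task

Someone has parked the handled steel canister on the fixture's guide rails: lift it off by its handle and set it down upright (no dropping) on the black rubber mat beside the fixture, and let go of it. Then push the white housing along between the rails against the sprung plunger until it sits squarely against the two steel stop posts, pressing firmly without ramming it. Finish while holding it there: do not let go, keep up the push; leave the other things on the table alone.

Things in the scene. Friction and masses are not known exactly. Their poses are not given: they have to be found in the camera images.
- fixture: Fixture bolted to the table: black plate, x from -165 to +175 mm, 160 mm wide (y), 12 mm thick; origin on the table surface. Two white guide rails run along its x from -155 to +70 mm, symmetric about y = 0: 10 mm high above the plate, each 14 mm wide, 52 mm clear between them (the lane; its floor is the plate top).
- stop: The hard stop, fixed at the fixture's +x end (same origin and axes): two steel posts 12 mm wide at y = -17 and +17 mm, 42 mm high above the plate, faces at x = +92 mm. Behind them the aluminium spring housing, 44 mm above the plate, and at y = -58 and +58 mm, x 118 to 152 mm, two sensor feet 30 mm high.
- stop_face (a point): Point in the plane of the two stop faces, midway between them, 24 mm above the plate top, on the plunger's axis; axes as the fixture's.
- plunger (a joint): Travel (m) of the sprung plunger, a 14 mm round pin between the stop posts, towards the fixture's +x. 0: fully out, nose 22 mm proud of the stop faces; 0.022: flush with them, where a part meets the stop (the pin alone could go on to 0.030). Spring 3 N at 0, 8.5 N at 0.022; it always pushes back, so a part let go slides off the stop.
- housing_center (a point): Centre (25 mm above the underside) of the white plastic housing, a loose block in the lane: 60 mm long (x, along the rails), 50 mm high, 44 mm wide (y) with a 50 mm wide foot in its lowest 9 mm. Front (+x) face flat. 0.15 to 0.31 kg. Heading as the fixture's. Against the stop its centre is 62 mm from the fixture's origin along the fixture's x.
- canister_center (a point): Centre (32.5 mm above the underside) of the closed steel canister: 79 mm in diameter over the lid rim, 76 mm at the base, 65 mm high to the lid, 0.24 to 0.5 kg. Starts parked on top of the two rails (underside 22 mm above the table), between housing and plunger. Its y axis runs along its handle.
- canister_grip (a point): Middle of the canister's handle grip, a level bar 14 mm wide (canister's x), 14 mm high, 54 mm long (y), 110 mm above the canister's underside; 38 mm clear from bar to lid. Rigid handle; its thin steel side posts stand 36 mm either side. Axes as the canister's.
- mat: The black rubber mat for the canister, fixed flat on the table at one side of the fixture (left or right): 150 x 150 mm, 4 mm thick; origin at the centre of its underside, on the table surface.
- bin: Bystander, to be left alone: grey open parts bin, 150 x 120 x 60 mm, loose. Origin at its underside.
- driver: Bystander, to be left alone: screwdriver lying on the table. Origin at its underside.
- brush: Bystander, to be left alone: wooden-handled brush lying on the table. Origin at its underside.
- collar: Bystander, to be left alone: steel collar ring, 56 mm across, 22 mm high. Origin at its underside.
- jar: Bystander, to be left alone: small white jar, 60 mm across, 85 mm high. Origin at its underside.
- gauge_block: Bystander, to be left alone: solid steel gauge block, 75 x 30 x 35 mm. Origin at its underside.
- bracket: Bystander, to be left alone: dark steel angle bracket, 50 x 50 x 62 mm. Origin at its underside.

How it is judged:
By the outcome, as a careful person would: the job done as asked, in the order asked, and still so for the second after the job is handed in, while the arm keeps its last pose, push and grip.
It also fails if it takes over 69 s, if anything falls off the work surface, if the arm or the gripper's body presses on something with over 40 N, if the wrist force passes 120 N, or if a joint passes its speed limit or range.

## Working session

There is one attempt and no reset: what is moved stays moved. The work goes in short steps, Python scripts to look and compute and a shell command to move; the robot and the scene stay as the last step left them, time stands still between calls to the robot, and variables do not carry over. Pictures are saved under pics/ and viewed, at most 10 in all, crops included, and the job is handed in when it is done.

```bash
ls; mkdir -p pics; cat > h.py <<'E'
import numpy as np, cv2
from station import arm
def ray(p,uv):
    K=np.array(p["camera_matrix"]);E=np.array(p["extrinsics"])
    d=np.array([(uv[0]-K[0,2])/K[0,0],(uv[1]-K[1,2])/K[1,1]]);s=d.copy()
    for _ in range(30): s=d/(1+p["k1"]*(s@s))
    return E[:3,3],E[:3,:3]@np.array([s[0],-s[1],-1])
def at_z(p,uv,z):
    o,v=ray(p,uv);return o+v*(z-o[2])/v[2]
def proj(p,P):
    K=np.array(p["camera_matrix"]);E=np.array(p["extrinsics"])
    c=E[:3,:3].T@(np.array(P)-E[:3,3]);s=np.array([c[0],-c[1]])/-c[2]
    s=s*(1+p["k1"]*(s@s));return K[:2,:2]@s+K[:2,2]
def snap(cam,name):
    p=arm.camera_params(cam);im=arm.capture(cam)
    cv2.imwrite(f"pics/{name}.png",cv2.cvtColor(im,cv2.COLOR_RGB2BGR));return p
E
python3 - <<'E'
from h import *
for c in("scene","side"):
    p=snap(c,c+"0");print(c,np.round(p["extrinsics"],3).tolist(),p["k1"])
print(arm.observe())
E
```

```text
pics
scene [[0.36, -0.754, 0.549, 1.173], [0.933, 0.285, -0.221, -0.26], [0.011, 0.592, 0.806, 1.038], [0.0, 0.0, 0.0, 1.0]] 0.012744226379095554
side [[0.83, 0.382, -0.407, -0.113], [-0.558, 0.545, -0.627, -0.987], [-0.018, 0.747, 0.665, 1.17], [0.0, 0.0, 0.0, 1.0]] -0.09858577148598656
{'time_s': 0.1, 'joints': array([-1.2280891 ,  0.47770891,  0.0223542 ,  1.55623794, -0.01148914,
        1.10931236, -0.08309638]), 'dq': array([-3.47212844e-04, -3.30403426e-03, -5.39516743e-04, -2.09698787e-03,
        4.79904082e-04, -5.62302974e-04, -5.13665925e-05]), 'joint_efforts': array([ 4.61393211e-03, -5.84092069e+01,  1.54031608e+00, -2.73319352e+01,
       -5.42108214e-02,  1.30861433e-02,  2.20040221e-05]), 'eef_pos': array([0.29389407, 0.60711612, 0.2218333 ]), 'tool_rot': array([-3.14005955e+00,  1.24886625e-04,  2.69080494e+00]), 'wrist_force': array([ 0.50838116,  0.07828348, -0.10583883]), 'moment': array([ 0.03650617, -0.00336314,  0.022009  ]), 'gripper_force': 0.0, 'finger_gap': 0.08776404129582122}
```

View pics/scene0.png

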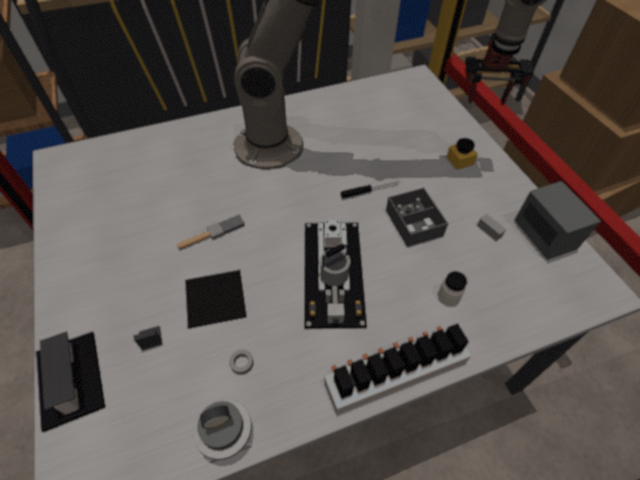

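View pics/side0.png

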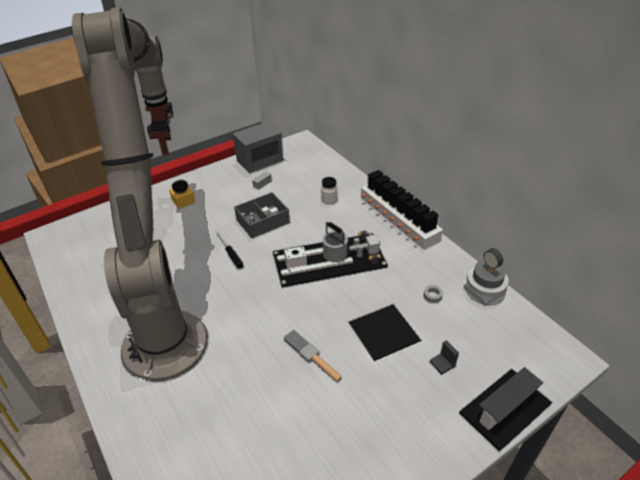

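The scene view shows the fixture at px (305–366, 222–327) with the stop end at the bottom, the canister at (335,265) and the housing at (333,235). The mat is at (215,298). I'll enlarge both views.

```bash
python3 - <<'E'
import cv2,numpy as np
a=cv2.imread("pics/scene0.png")[210:335,295:375]; b=cv2.imread("pics/side0.png")[215:295,265:395]
a=cv2.resize(a,None,fx=4.5,fy=4.5,interpolation=cv2.INTER_CUBIC)
b=cv2.resize(b,None,fx=3.3,fy=3.3,interpolation=cv2.INTER_CUBIC)
o=np.zeros((563,800,3),np.uint8);o[:a.shape[0],:a.shape[1]]=a[:563];o[:b.shape[0],365:365+b.shape[1]]=b
cv2.imwrite("pics/crop1.png",o)
E
```

```text
(no output)
```

View pics/crop1.png

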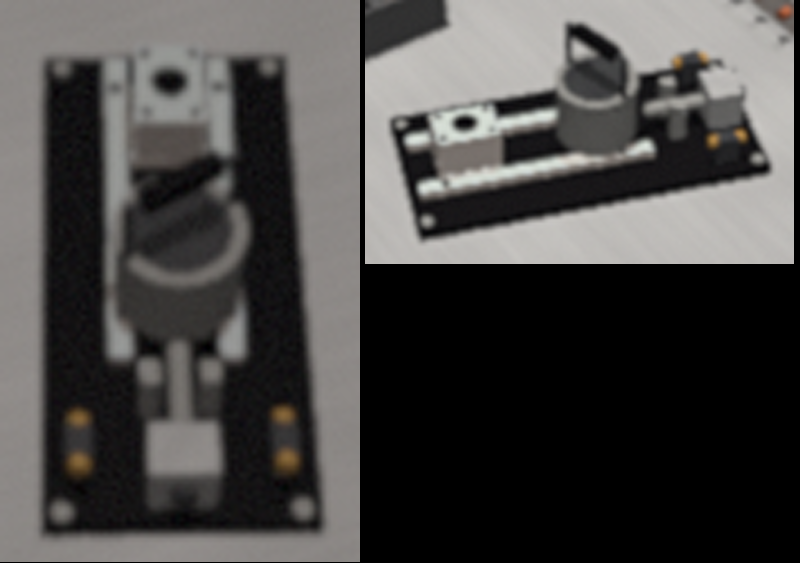

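Scene crop: plate corners at (44,58), (285,58), (321,530) and (43,532); handle bar from (150,200) to (222,165); housing top centred at (170,87). Side crop: plate corners at (391,120), (421,238) and (769,168); handle bar from (573,32) to (618,62).

```bash
python3 - <<'E'
from h import *
S=arm.camera_params("scene");D=arm.camera_params("side")
fs=lambda q:(295+q[0]/4.5,210+q[1]/4.5); fd=lambda q:(265+(q[0]-365)/3.3,215+q[1]/3.3)
C=[at_z(S,fs(q),.012)[:2] for q in((44,58),(285,58),(321,530),(43,532))]
print("plate S",np.round(C,4).tolist())
print([round(float(np.linalg.norm(C[i]-C[(i+1)%4])),3) for i in range(4)])
Cd=[at_z(D,fd(q),.012)[:2] for q in((391,120),(421,238),(769,168))]
print("plate D",np.round(Cd,4).tolist())
u=(C[2]+C[3]-C[0]-C[1]);print("yaw",np.arctan2(u[1],u[0]),"centre",np.mean(C,0))
for n,P in(("S",[at_z(S,fs(q),.132)[:2] for q in((150,198),(222,167))]),("D",[at_z(D,fd(q),.132)[:2] for q in((573,32),(618,62))])):
    d=P[1]-P[0];print("bar",n,np.mean(P,0),np.linalg.norm(d),np.arctan2(d[1],d[0]))
print("hous S",np.mean([at_z(S,fs(q),.062)[:2] for q in((135,50),(203,48),(210,122),(132,125))],0))
print("hous D",np.mean([at_z(D,fd(q),.062)[:2] for q in((430,110),(490,103),(503,135),(435,143))],0))
M=[at_z(S,q,.004)[:2] for q in((186,277),(241,271),(246,318),(187,325))]
print("mat S",np.mean(M,0),np.round(M,3).tolist())
M=[at_z(D,q,.004)[:2] for q in((349,323),(390,306),(420,343),(377,359))]
print("mat D",np.mean(M,0))
print("driver",[at_z(S,q,.01)[:2].round(3) for q in((344,193),(398,183))],"bin",at_z(S,(416,215),.03)[:2])
E
```

```text
plate S [[0.379, -0.0013], [0.435, 0.1474], [0.7534, 0.0291], [0.6993, -0.1165]]
[0.159, 0.34, 0.155, 0.34]
plate D [[0.4304, 0.1423], [0.3743, -0.0097], [0.6898, -0.12]]
yaw -0.35066391991032453 centre [0.56670702 0.01467716]
bar S [0.58353213 0.01237791] 0.045751581757887905 1.6908291242660318
bar D [0.57629307 0.00303396] 0.05878424723478193 -1.4074004758072065
hous S [0.46611407 0.05178538]
hous D [0.46147548 0.05117523]
mat S [ 0.52643522 -0.30566397] [[0.438, -0.365], [0.472, -0.221], [0.615, -0.246], [0.581, -0.39]]
mat D [ 0.52249696 -0.31127448]
driver [array([0.307, 0.155]), array([0.328, 0.333])] bin [0.48067141 0.31227371]
```

```bash
python3 -m handwheel '[0,0,-1,0.14,0,0,-1,0.14,0,0,-1,0.14,0,0,-1,0.14,0,0,-1,0.14,0,0,-1,0.14,0,0,0,0.14,-2,0.7,0,0,-4,1.3,0,0,-4,1.3,0,0,-4,1.3,0,0,-4,1.3,0,0,-4,1.3,0,0,-4,1.3,0,0,-4,1.3,0,0,-4,1.3,0,0,-4,1.3,0,0,-4,1.3,0,0,-4,1.3,0,0,-4,1.3,0,0]' 1
python3 -m handwheel '[-4,1.2,0,0,-4,1.2,0,0,-3,0.8,0,0,-2,0.6,0,0,-1,0.3,0,0,0,0,0,0,0,0,0,0]'
python3 - <<'E'
from h import *
s=arm.observe();print(s["eef_pos"],s["tool_rot"])
p=snap("wrist","w1");print(np.round(p["extrinsics"],3).tolist())
for n,P in(("bar",(.58,.008,.132)),("orig",(.56,.014,.012)),("hous",(.464,.0515,.062))):print(n,proj(p,P))
E
```

```text
time_s: 2.1
eef_pos: [0.5255, 0.1336, 0.2825]
tool_rot: [-3.141, -0.0, 1.711]
wrist_force: [0.6, 0.8, -0.5]
finger_gap: 0.0876
gripper_force: 0.0
time_s: 2.8
eef_pos: [0.585, 0.0036, 0.2823]
tool_rot: [-3.141, -0.001, 1.712]
wrist_force: [0.1, 0.3, -0.7]
finger_gap: 0.0877
gripper_force: 0.0
[0.58502873 0.00362564 0.28233521] [-3.14091421e+00 -7.27955107e-04  1.71195864e+00]
[[0.99, -0.135, -0.034, 0.575], [0.139, 0.958, 0.252, 0.073], [-0.001, -0.254, 0.967, 0.444], [0.0, 0.0, 0.0, 1.0]]
bar [320.39325259 217.84083815]
orig [305.54347688 189.8131769 ]
hous [213.74393648 146.53385949]
```

View pics/w1.png

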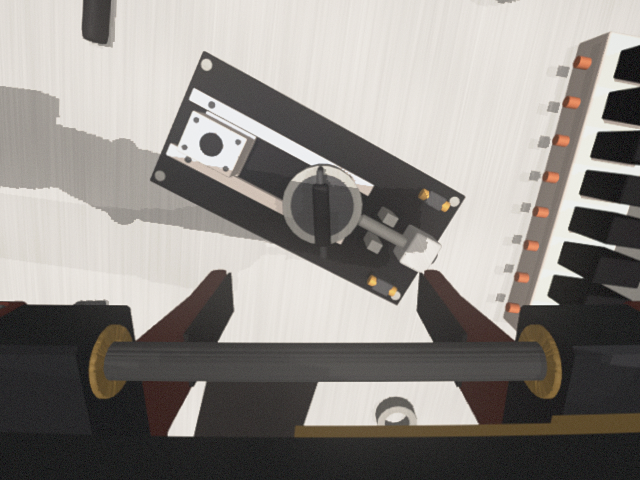

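The wrist view shows the bar from (320,183) to (322,246), the plate corners at (204,52), (465,197), (397,304) and (151,180), and the housing top at (211,144).

```bash
python3 - <<'E'
from h import *
p=arm.camera_params("wrist")
P=[at_z(p,q,.139)[:2] for q in((320.5,184),(322,246))];d=P[0]-P[1]
print("bar",np.mean(P,0),np.linalg.norm(d),np.arctan2(d[1],d[0]))
C=np.array([at_z(p,q,.012)[:2] for q in((151,180),(204,52),(465,197),(397,304))])
u=C[2]+C[3]-C[0]-C[1];y=np.arctan2(u[1],u[0]);u/=np.linalg.norm(u);w=C[1]+C[2]-C[0]-C[3]
print(C.round(4).tolist(),[round(float(np.linalg.norm(C[i]-C[(i+1)%4])),3) for i in range(4)],"yaw",y,np.arctan2(w[1],w[0])-np.pi/2)
O=C.mean(0)-.005*u;print("origin",O)
h=at_z(p,(211,144.5),.062)[:2];v=np.array([-u[1],u[0]]);print("hous",h,"fix",(h-O)@u,(h-O)@v)
E
```

```text
bar [0.58034563 0.01184065] 0.053323487766896646 1.7328982557801005
[[0.3783, 0.0007], [0.4317, 0.1477], [0.7481, 0.0328], [0.6941, -0.1137]] [0.156, 0.337, 0.156, 0.336] yaw -0.34815444559520764 -0.35049304393955305
origin [0.55836449 0.01858234]
hous [0.46102959 0.05347593] fix -0.10339961344054861 -0.00040700139989580884
```

```bash
python3 -m handwheel '[0.4,-0.2,2,-0.01,0.4,-0.2,3,0,0,0,3,0,0,0,3,0,0,0,2.5,0,0,0,1.5,0,0,0,1,0,0,0,0.8,0,0,0,0,0,0,0,0,0]'
python3 -m handwheel '[0,0,0,0,0,0,0,0,0,0,0,0,0,0,0,0,0,0,0,0,0,0,0,0,0,0,0,0,0,0,0,0]' 0 40
```

```text
time_s: 3.85
eef_pos: [0.5808, 0.0097, 0.1154]
tool_rot: [3.14, -0.0, 1.721]
wrist_force: [0.2, 0.6, 0.7]
finger_gap: 0.0881
gripper_force: 0.0
time_s: 4.65
eef_pos: [0.5803, 0.0097, 0.1146]
tool_rot: [-3.142, -0.0, 1.721]
wrist_force: [-0.1, 0.5, -0.2]
finger_gap: 0.027
gripper_force: 0.0
```

```bash
python3 -m handwheel '[0,0,0,0,0,0,0,0,0,0,0,0,0,0,0,0,0,0,0,0]' 0 40
python3 -m handwheel '[0,0,-0.3,0,0,0,-0.7,0,0,0,-1,0,0,0,-1,0,0,0,-1,0,0,0,-1,0,0,0,0,0,0,0,0,0]'
```

```text
time_s: 5.15
eef_pos: [0.5804, 0.0097, 0.1146]
tool_rot: [3.141, 0.0, 1.721]
wrist_force: [1.1, -0.2, -0.5]
finger_gap: 0.0137
gripper_force: 39.8
time_s: 5.95
eef_pos: [0.5803, 0.0097, 0.1649]
tool_rot: [3.141, -0.0, 1.721]
wrist_force: [1.3, 0.5, -4.6]
finger_gap: 0.0139
gripper_force: 39.8
```

```bash
python3 -m handwheel '[0,0,-1,0,-0.5,-0.2,-1,0,-1,-0.4,0,0,-1.5,-0.5,0,0,-2,-0.7,0,0,-2,-0.7,0,0,-2,-0.7,0,0,-2,-0.7,0,0,-2,-0.7,0,0,-2,-0.7,0,0,-2,-0.7,0,0,-2,-0.7,0,0,-2,-0.7,0,0,-2,-0.7,0,0,-2,-0.7,0,0,-2,-0.7,0,0,-1.5,-0.4,0,0,-1,-0.2,0,0,-0.5,-0.1,0,0,0,0,0,0]'
python3 -m handwheel '[0,0,0,0,0,0,0,0,0,0,0,0]'
python3 - <<'E'
from h import *
p=snap("side","s2")
cv2.imwrite("pics/s2c.png",cv2.resize(cv2.imread("pics/s2.png")[200:400,280:480],None,fx=2.5,fy=2.5))
E
```

```text
time_s: 7.95
eef_pos: [0.5242, -0.3027, 0.1845]
tool_rot: [-3.141, -0.0, 1.72]
wrist_force: [0.5, 1.1, -4.0]
finger_gap: 0.0133
gripper_force: 39.8
time_s: 8.25
eef_pos: [0.5246, -0.3014, 0.1846]
tool_rot: [3.142, -0.0, 1.722]
wrist_force: [0.6, 0.1, -3.9]
finger_gap: 0.0137
gripper_force: 39.8
```

View pics/s2c.png

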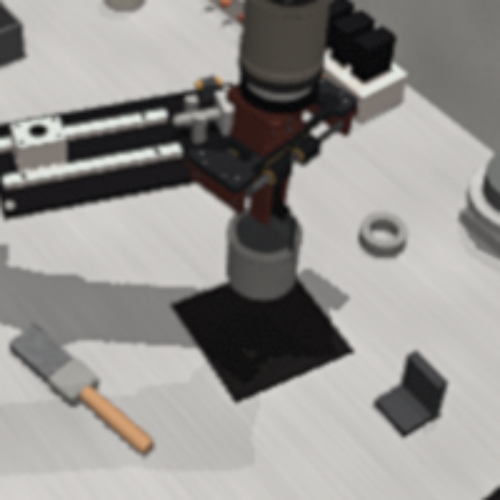

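The canister is held upright above the mat and clear of its surroundings. I'm lowering it.

```bash
python3 -m handwheel '[-0.3,0,0.5,0,-0.3,0,1,0,0,0,1.5,0,0,0,1.5,0,0,0,1.5,0,0,0,1,0,0,0,0.6,0,0,0,0.3,0,0,0,0.2,0,0,0,0,0,0,0,0,0,0,0,0,0]'
python3 -m handwheel '[0,0,0.1,0,0,0,0.1,0,0,0,0.1,0,0,0,0.1,0,0,0,0.1,0,0,0,0.1,0,0,0,0.1,0,0,0,0.05,0,0,0,0,0,0,0,0,0]'
```

```text
time_s: 9.5
eef_pos: [0.5255, -0.3083, 0.1041]
tool_rot: [3.141, 0.0, 1.721]
wrist_force: [0.4, 0.4, -4.4]
finger_gap: 0.0138
gripper_force: 39.8
time_s: 10.5
eef_pos: [0.5255, -0.3083, 0.0966]
tool_rot: [3.141, 0.0, 1.721]
wrist_force: [-1.3, 1.7, 1.9]
finger_gap: 0.0139
gripper_force: 39.8
```

```bash
python3 -m handwheel '[0,0,0,0,0,0,0,0,0,0,0,0,0,0,0,0,0,0,0,0,0,0,0,0,0,0,0,0,0,0,0,0]' 0.6
python3 -m handwheel '[0,0,-0.5,0,0,0,-1,0,0,0,-2,0,0,0,-3,0,0,0,-3,0,0,0,-3,0,0,0,-2,0,0,0,-1,0,0,0,0,0]'
python3 - <<'E'
from h import *
p=snap("wrist","w3");print(proj(p,(.525,-.308,.004)))
E
```

```text
time_s: 11.3
eef_pos: [0.5251, -0.3082, 0.0961]
tool_rot: [-3.142, -0.0, 1.721]
wrist_force: [0.2, 0.4, 1.0]
finger_gap: 0.0529
gripper_force: 0.0
time_s: 12.2
eef_pos: [0.5257, -0.3086, 0.2528]
tool_rot: [3.139, 0.001, 1.721]
wrist_force: [0.8, 0.5, 0.4]
finger_gap: 0.0524
gripper_force: 0.0
[324.09647486 203.44126303]
```

View pics/w3.png

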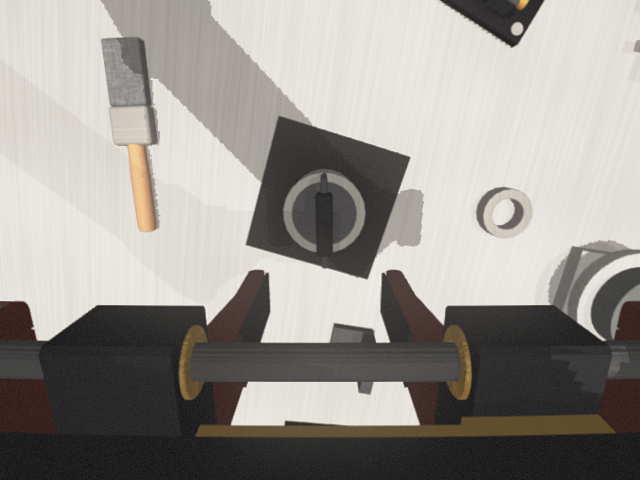

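The canister stands upright on the mat (rim about (324,212), mat centre about (328,200)), and the gripper is clear of it. Next is the housing.

```bash
python3 -m handwheel '[1,0,0,0,2,0,0,0,3,0,0,0,3,-0.1,0,0,3,-0.1,0,0,3,-0.1,0,0,3,-0.1,0,0,3,-0.1,0,0,3,-0.1,0,0,3,-0.1,0,0,3,-0.1,0,0,3,-0.1,0,0,2,0,0,0,1.3,0,0,0,0.5,0,0,0,0,0,0,0]' 1
python3 -m handwheel '[0,0,0.3,0.138,0,0,0.3,0.138,0,0,0.3,0.138,0,0,0.3,0.138,0,0,0.3,0.138,0,0,0.3,0.138,0,0,0.3,0.138,0,0,0.3,0.138,0,0,0.3,0.138,0,0,0.3,0.138,0,0,0.3,0.138,0,0,0.3,0.138,0,0,0.3,0.138,0,0,0.3,0.138,0,0,0.3,0.138,0,0,0,0,0,0,0,0]'
python3 - <<'E'
from h import *
s=arm.observe();print(s["eef_pos"],s["tool_rot"],s["joints"].round(2))
p=snap("wrist","w4")
O=np.array([.5584,.0186]);u=np.array([.940,-.342]);v=np.array([.342,.940])
P=lambda a,b,z:proj(p,[*(O+a*u+b*v),z]).round()
print("post tops",P(.092,.017,.054),P(.092,-.017,.054),"hous front top",P(-.073,.022,.062),P(-.073,-.022,.062))
E
```

```text
time_s: 13.85
eef_pos: [0.4605, 0.055, 0.2504]
tool_rot: [-3.14, 0.0, 1.722]
wrist_force: [-0.4, 0.4, -0.2]
finger_gap: 0.0878
gripper_force: 0.0
time_s: 15.55
eef_pos: [0.4611, 0.0537, 0.206]
tool_rot: [3.141, 0.0, -0.347]
wrist_force: [-0.4, -0.1, -0.0]
finger_gap: 0.0879
gripper_force: 0.0
[0.46110538 0.05371283 0.20600273] [ 3.14105038e+00  2.89628488e-04 -3.46509109e-01] [-0.79  0.15  0.61  2.09 -0.11  0.93 -2.04]
post tops [302. -33.] [348. -32.] hous front top [298. 188.] [351. 188.]
```

View pics/w4.png

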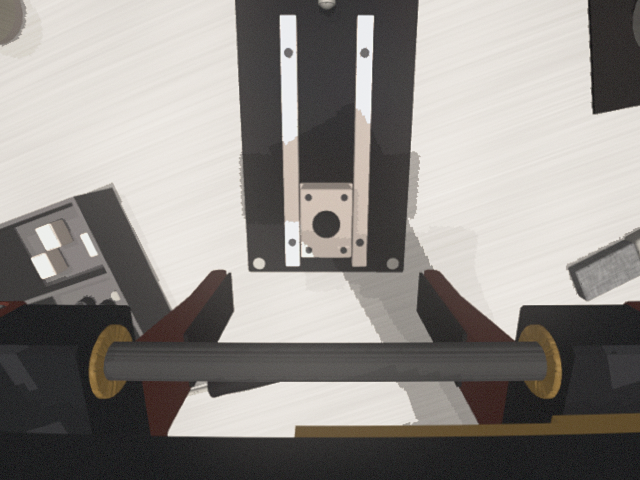

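The housing top spans x 300–352 with its front edge at y≈186. It lies centred between the rails and the fingers (midline about 326), and the rails run vertically in the picture, so the yaw is good. I'm descending to grip it.

```bash
python3 -m handwheel '[0,0,1,0,0,0,2,0,0,0,3,0,0,0,3,0,0,0,3,0,0,0,2.5,0,0,0,1.5,0,0,0,0.8,0,0,0,0.5,0,0,0,0.4,0,0,0,0,0,0,0,0,0]'
python3 -m handwheel '[0,0,0,0,0,0,0,0,0,0,0,0,0,0,0,0,0,0,0,0,0,0,0,0,0,0,0,0,0,0,0,0,0,0,0,0]' 0 40
```

```text
time_s: 16.8
eef_pos: [0.4617, 0.0545, 0.0296]
tool_rot: [-3.141, -0.001, -0.349]
wrist_force: [0.1, 0.9, -0.4]
finger_gap: 0.0879
gripper_force: 0.0
time_s: 17.7
eef_pos: [0.461, 0.0539, 0.0292]
tool_rot: [3.141, 0.0, -0.35]
wrist_force: [-0.9, -2.8, 3.7]
finger_gap: 0.044
gripper_force: 40.0
```

```bash
python3 -m handwheel '[0.3,0,0,0,0.6,0,0,0,0.8,0,0,0,0.8,0,0,0,0.8,0,0,0,0.8,0,0,0,0.8,0,0,0,0.8,0,0,0,0.8,0,0,0,0.8,0,0,0,0.8,0,0,0,0.8,0,0,0,0.8,0,0,0,0.8,0,0,0,0.8,0,0,0,0.6,0,0,0,0.3,0,0,0,0.2,0,0,0,0,0,0,0,0,0,0,0]'
python3 - <<'E'
from h import *
s=arm.observe();O=np.array([.5584,.0186]);d=s["eef_pos"][:2]-O;print(d@[.940,-.342],d@[.342,.940],s["tool_rot"],s["wrist_force"],s["moment"],s["finger_gap"])
E
```

```text
time_s: 19.7
eef_pos: [0.5746, 0.0126, 0.0291]
tool_rot: [3.141, 0.007, -0.349]
wrist_force: [-10.5, 0.4, 13.4]
finger_gap: 0.0435
gripper_force: 40.0
0.01726191755953335 -0.00015174781555125463 [ 3.14095572  0.00664515 -0.34894948] [-10.51246307   0.41697555  13.39272166] [0.0738761  2.40891559 0.01482058] 0.04352388682279621
```

```bash
cat > st.py <<'E'
from h import *
s=arm.observe();d=s["eef_pos"][:2]-[.5584,.0186];f=s["wrist_force"]
print("fix x,y",(d@[.940,-.342]).round(4),(d@[.342,.940]).round(4),"z",s["eef_pos"][2].round(4),s["tool_rot"].round(4),"f",(f[:2]@[.940,-.342]).round(2),(f[:2]@[.342,.940]).round(2),f[2].round(2),s["moment"].round(2),s["finger_gap"],s["gripper_force"],s["time_s"])
E
python3 -m handwheel '[0,0,-0.05,0,0,0,-0.05,0,0,0,0,0,0,0,0,0]' >/dev/null; python3 st.py
python3 -m handwheel '[0.2,0,0,0,0.2,0,0,0,0,0,0,0,0,0,0,0]' >/dev/null; python3 st.py
python3 - <<'E'
from h import *
p=snap("wrist","w5");p=snap("scene","sc5")
a=cv2.imread("pics/w5.png")[:400,120:520];b=cv2.resize(cv2.imread("pics/sc5.png")[210:335,280:380],(400,500),interpolation=cv2.INTER_CUBIC)
o=np.zeros((500,800,3),np.uint8);o[:400,:400]=a;o[:,400:]=b;cv2.imwrite("pics/c5.png",o)
E
```

```text
fix x,y 0.02 -0.0001 z 0.0296 [ 3.1407e+00  1.1000e-03 -3.4930e-01] f -0.81 -2.56 -2.4 [-0.57  0.87  0.03] 0.04363447042207375 39.99964892864227 20.1
fix x,y 0.0248 -0.0001 z 0.0301 [ 3.1411e+00 -5.0000e-04 -3.4960e-01] f -0.73 -4.42 -4.39 [-1.03  0.65  0.07] 0.04385284635944 39.99967932701111 20.5
```

View pics/c5.png

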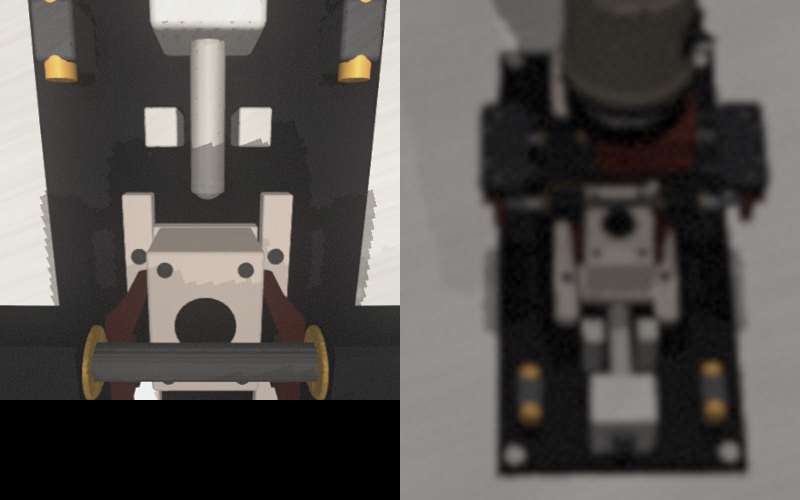

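The wrist view is on the left of the picture. The housing front edge (y≈228) is square, the plunger nose is at (208,198), and the posts are at (161,127) and (255,127). The housing sits a hair left of the plunger axis, which fits the side force. I'll trim the position and carry on.

```bash
python3 -m handwheel '[0,0.05,0.02,0,0,0,0.02,0,0,0,0,0]' >/dev/null; python3 st.py
python3 -m handwheel '[0.2,0,0,0,0.3,0,0,0,0.3,0,0,0,0.3,0,0,0,0.2,0,0,0,0,0,0,0,0,0,0,0]' >/dev/null; python3 st.py
```

```text
fix x,y 0.0249 -0.0001 z 0.03 [-3.1413e+00 -7.0000e-04 -3.4940e-01] f -1.68 -4.71 -0.04 [-0.94  0.72  0.1 ] 0.044002089673458165 40.000120997428894 20.9
fix x,y 0.0375 -0.0001 z 0.0296 [ 3.1416 -0.     -0.3492] f -0.96 -4.25 -3.79 [-0.87  0.74  0.03] 0.04373144708706709 39.9993234872818 21.6
```

```bash
python3 -m handwheel '[0,0.05,0,0,0,0.05,0,0,0,0,0,0,0,0,0,0]' >/dev/null; python3 st.py
python3 -m handwheel '[0.1,0,0,0,0.1,0,0,0,0.1,0,0,0,0.1,0,0,0,0.1,0,0,0,0.1,0,0,0,0.1,0,0,0,0.1,0,0,0,0,0,0,0]' >/dev/null; python3 st.py
```

```text
fix x,y 0.038 -0.0002 z 0.0301 [-3.1403e+00 -1.2000e-03 -3.4870e-01] f -0.46 0.08 -1.34 [-0.01  0.23  0.01] 0.043809395903060974 39.99947905540466 22.0
fix x,y 0.0452 -0.0008 z 0.0296 [-3.1414e+00  6.0000e-04 -3.4890e-01] f -3.2 2.47 -0.89 [0.81 0.8  0.07] 0.043855906446278584 40.000154972076416 22.9
```

```bash
python3 -m handwheel '[0.1,-0.03,0,0,0.1,-0.02,0,0,0.1,0,0,0,0.1,0,0,0,0.1,0,0,0,0.1,0,0,0,0.1,0,0,0,0.1,0,0,0,0.1,0,0,0,0.1,0,0,0,0.1,0,0,0,0.1,0,0,0,0,0,0,0]' >/dev/null; python3 st.py
python3 -m handwheel '[0.05,0,0,0,0.05,0,0,0,0.05,0,0,0,0.05,0,0,0,0.05,0,0,0,0.05,0,0,0,0,0,0,0]' >/dev/null; python3 st.py
```

```text
fix x,y 0.0566 -0.0007 z 0.0295 [ 3.1414e+00  2.1000e-03 -3.4910e-01] f -6.55 0.88 1.15 [0.87 1.45 0.03] 0.043525471003577364 40.00034272670746 24.2
fix x,y 0.0593 -0.0007 z 0.0295 [ 3.1414e+00  2.6000e-03 -3.4910e-01] f -8.03 1.39 1.18 [0.96 1.5  0.02] 0.04378154029011618 40.00047504901886 24.9
```

```bash
for i in 1; do python3 -m handwheel '[0.05,0,0,0,0.05,0,0,0,0.05,0,0,0,0.05,0,0,0,0,0,0,0]' >/dev/null; python3 st.py; done
python3 -m handwheel '[0.05,0,0,0,0.05,0,0,0,0.05,0,0,0,0.05,0,0,0,0,0,0,0]' >/dev/null; python3 st.py
python3 -m handwheel '[0.05,0,0,0,0.05,0,0,0,0.05,0,0,0,0.05,0,0,0,0,0,0,0]' >/dev/null; python3 st.py
```

```text
fix x,y 0.0611 -0.0007 z 0.0295 [ 3.1414e+00  2.9000e-03 -3.4910e-01] f -8.5 1.12 1.68 [0.96 1.61 0.06] 0.04370819064233668 40.000566244125366 25.4
fix x,y 0.062 -0.0008 z 0.0293 [ 3.1411  0.0051 -0.349 ] f -9.68 1.31 2.89 [1.05 2.07 0.04] 0.0439045946030094 40.000664591789246 25.9
fix x,y 0.062 -0.0008 z 0.0292 [ 3.141   0.0091 -0.3488] f -17.56 1.1 9.58 [ 1.37  3.16 -0.02] 0.04369564986874084 40.001837611198425 26.4
```

```bash
python3 -m handwheel '[0,0,-0.03,0,0,0,-0.03,0,0,0,0,0,0,0,0,0]' >/dev/null; python3 st.py
python3 -m handwheel '[0.05,0,0,0,0.05,0,-0.02,0,0,0,0,0,0,0,0,0]' >/dev/null; python3 st.py
```

```text
fix x,y 0.0619 -0.0008 z 0.0292 [ 3.1407  0.009  -0.3487] f -13.63 1.31 3.55 [ 1.35  2.93 -0.03] 0.0437567423545322 40.00088453292847 26.8
fix x,y 0.062 -0.0008 z 0.0293 [ 3.1406  0.011  -0.3486] f -17.47 1.48 6.25 [1.54 3.35 0.02] 0.04379570127253979 40.00111699104309 27.2
```

```bash
python3 -m handwheel '[0.05,0,0,0,0.05,0,-0.02,0,0,0,0,0,0,0,0,0,0,0,0,0]' >/dev/null; python3 st.py
python3 - <<'E'
from h import *
p=snap("wrist","w6")
a=cv2.imread("pics/w6.png")[60:340,180:480];cv2.imwrite("pics/w6c.png",cv2.resize(a,None,fx=2,fy=2,interpolation=cv2.INTER_CUBIC))
E
python3 st.py
```

```text
fix x,y 0.0619 -0.0008 z 0.0293 [ 3.1405  0.013  -0.3484] f -20.32 1.72 7.52 [ 1.67  3.81 -0.  ] 0.04372089245411296 40.001508593559265 27.7
fix x,y 0.0619 -0.0008 z 0.0293 [ 3.1405  0.013  -0.3484] f -20.74 0.77 7.88 [ 1.62  3.78 -0.02] 0.04404996221225948 40.00161409378052 27.75
```

View pics/w6c.png

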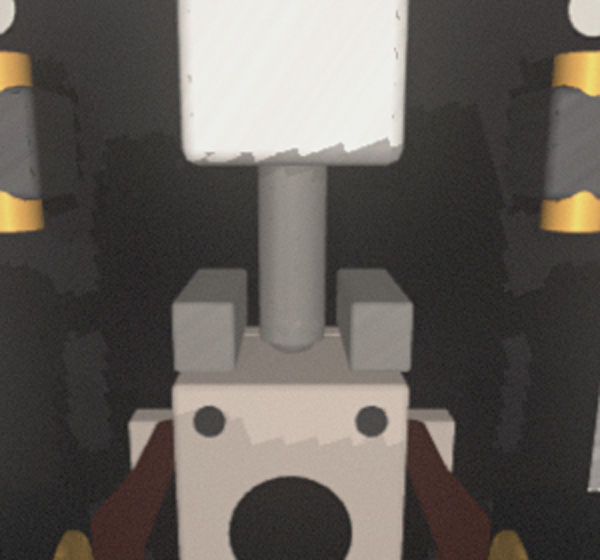

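```bash
python3 - <<'E'
from h import *
p=arm.camera_params("wrist");O=np.array([.5584,.0186]);u=np.array([.940,-.342]);v=np.array([.342,.940])
for a,b,z in((.092,.022,.062),(.092,-.022,.062),(.092,.023,.054),(.092,-.023,.054),(.090,.022,.062),(.092,.01,.012)):
    q=proj(p,[*(O+a*u+b*v),z]);print(a,b,z,((q-[180,60])*2).round(1))
E
```

```text
0.092 0.022 0.062 [167. 383.]
0.092 -0.022 0.062 [407.4 382.7]
0.092 0.023 0.054 [168.4 370.4]
0.092 -0.023 0.054 [406.2 370.1]
0.09 0.022 0.062 [167.5 393.4]
0.092 0.01 0.012 [247.4 321.5]
```

In the enlarged crop the housing's front top edge is level at y≈384 (383 predicted for contact) and the post edges are at y≈370 (370 predicted). So it is square against both posts, with a steady push of about 20 N. I'm handing in.

```bash
python3 -c "
from station import arm
print(arm.close_job())"
```

```text
the job is handed in; nothing more can be done
None
```

The canister stands upright and released on the mat, and the housing is gripped and held square against both stop posts with a push of about 20 N; I handed the job in at about 28 s, with no verdict returned.

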